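# Press on the four electric diyas in clockwise order

## Task

Switch on the four electric diyas in the flower-shaped tray by pressing each one lightly about a centimetre straight down with the fingertips, so that it stays down; start with the diya next to the tray's leaf-shaped handle and go round the tray clockwise as seen from above, one after the other. Do not lift, tip or shove the tray, and leave the kumkum box, the incense stand and the lighter as they are.

Things in the scene. Friction and masses are not known exactly. Their poses are not given: they have to be found in the camera images.
- tray: Loose flower-shaped plastic tray, about 0.8 kg, standing on the bamboo mat (mat top at z = 4 mm). Origin: centre of its underside; z up. Four round petals (84 mm across, 14 mm thick) centred 68 mm from the origin at -x, +y, +x and -y each carry one diya; the tray reaches 110 mm from its centre. A flat leaf-shaped handle sticks out along the tray's -x axis to 172 mm (blade 56 x 44 mm). The tray's yaw can be anything.
- leaf (a point): Top of the leaf-shaped handle's blade, 145 mm from the tray's centre along the tray's -x axis.
- diya1_top (a point): Centre of the top of the cream press cap (24 mm across, standing 4 mm above the rim) of one green glazed electric diya (52 mm across, small spout pointing outwards), about 43 mm above the mat when up; it moves down with the diya. This one: the diya next to the leaf handle (the handle points straight out from it); it is pressed first.
- diya2_top (a point): Centre of the top of the cream press cap (24 mm across, standing 4 mm above the rim) of one green glazed electric diya (52 mm across, small spout pointing outwards), about 43 mm above the mat when up; it moves down with the diya. This one: a quarter turn clockwise (seen from above) round the tray from the handle; second.
- diya3_top (a point): Centre of the top of the cream press cap (24 mm across, standing 4 mm above the rim) of one green glazed electric diya (52 mm across, small spout pointing outwards), about 43 mm above the mat when up; it moves down with the diya. This one: opposite the handle; third.
- diya4_top (a point): Centre of the top of the cream press cap (24 mm across, standing 4 mm above the rim) of one green glazed electric diya (52 mm across, small spout pointing outwards), about 43 mm above the mat when up; it moves down with the diya. This one: a quarter turn anticlockwise (seen from above) from the handle; last.
- diya1 (a joint): How far this diya is pressed down into its seat, m: 0 to 0.0015 at the start, 0.016 at the hard stop. It slides straight down against about 2 N of friction plus a spring of 0.3 N per mm, so 10 mm down takes about 5 N; let go, it stays down at about 8 mm (or less if it was pressed less). It counts as switched on from 4 mm.
- diya2 (a joint): How far this diya is pressed down into its seat, m: 0 to 0.0015 at the start, 0.016 at the hard stop. It slides straight down against about 2 N of friction plus a spring of 0.3 N per mm, so 10 mm down takes about 5 N; let go, it stays down at about 8 mm (or less if it was pressed less). It counts as switched on from 4 mm.
- diya3 (a joint): How far this diya is pressed down into its seat, m: 0 to 0.0015 at the start, 0.016 at the hard stop. It slides straight down against about 2 N of friction plus a spring of 0.3 N per mm, so 10 mm down takes about 5 N; let go, it stays down at about 8 mm (or less if it was pressed less). It counts as switched on from 4 mm.
- diya4 (a joint): How far this diya is pressed down into its seat, m: 0 to 0.0015 at the start, 0.016 at the hard stop. It slides straight down against about 2 N of friction plus a spring of 0.3 N per mm, so 10 mm down takes about 5 N; let go, it stays down at about 8 mm (or less if it was pressed less). It counts as switched on from 4 mm.
- kumkum_box: Steel kumkum box with screw-top lid, round, 66 mm across, 49 mm high; loose; origin at the centre of its underside. To be left alone.
- incense_stand: White ceramic incense stand, round dish 76 mm across with a 32 mm high centre knob; loose; origin at the centre of its underside. To be left alone.
- lighter: Red press-button lighter lying flat, 76 x 24 x 15 mm; loose; long side along its x, origin at the middle of its underside. To be left alone.

How it is judged (in metres and radians):
On the way, in this order (a step that is already met when the one before it is completed fails the run):
1. the first diya is pressed on (value of joint diya1 above 0.004 m), for 0.1 s.
2. the second diya is pressed on (value of joint diya2 above 0.004 m), for 0.1 s.
3. the third diya is pressed on (value of joint diya3 above 0.004 m), for 0.1 s.
4. the fourth diya is pressed on (value of joint diya4 above 0.004 m), for 0.1 s.
At the end, for the whole second after the job is handed in: All four diyas are at least 4 mm down and stay there, the tray stands flat and at rest on the mat within 25 mm of where it stood, and the three other things are within 20 mm of where they stood (value of joint each of diya1, diya2, diya3, diya4 above 0.004 m and distance of tray from where it was at the start of the episode below 0.025 m and height (world z) of tray below 0.012 m and angle between tray's own z axis and vertical below 0.05 rad and linear speed of tray below 0.02 m/s and distance of each of kumkum_box, incense_stand, lighter from where it was at the start of the episode below 0.02 m); the robot touches nothing.
It fails at once if a diya is pushed down over 2.5 mm before the one before it is on (4 mm) ((value of joint diya2 above 0.0025 m and value of joint diya1 below 0.004 m) or (value of joint diya3 above 0.0025 m and value of joint diya2 below 0.004 m) or (value of joint diya4 above 0.0025 m and value of joint diya3 below 0.004 m)).
It fails at once if the tray or a diya is pressed hard (over 20 N) (contact force between any of the fingers, the arm and tray above 20 N).
It fails at once if the tray is lifted over 12 mm or tipped (height (world z) of tray above 0.016 m or angle between tray's own z axis and vertical above 0.12 rad).
It fails at once if the tray is shoved over 25 mm (distance of tray from where it was at the start of the episode above 0.025 m).
It fails at once if the kumkum box, incense stand or lighter is moved over 20 mm (distance of any of kumkum_box, incense_stand, lighter from where it was at the start of the episode above 0.02 m).
It also fails if it takes over 54 s, if anything falls off the work surface, if the arm or the gripper's body presses on something with over 40 N, if the wrist force passes 120 N, or if a joint passes its speed limit or range.

## Robot

A 6-joint arm with a two-finger parallel gripper is mounted at the origin on the work surface. World frame = base frame: x ahead of the robot, y to its left, z up, the work surface at z = 0. Lengths are in mm, angles in rad, forces in N, time in s.
With the tool pointing down it reaches from about 350 to 875 mm from the base axis. Payload 4.2 kg.
Tool frame: the origin (TCP) lies at the very end of the fingers, on their centre line; the grasp point (between the pads) lies 19 mm behind it (arm.tcp_to_grasp is the x of the grasp point in the tool frame, in mm); x points along the fingers, z is the direction in which the jaws open and shut, and the axes are right-handed (so a half turn about x gives the same grasp; the last joint's range is limited). The gripper opens to 85 mm and grips with 20 to 120 N. Pads are 22 mm wide; open, the fingers measure 114 mm over their backs; the gripper's body (76 mm by 85 mm) begins 54 mm behind the grasp point. The pads swing forward as they close: fully open they stand 13 mm farther back than shut.
Start: joints at [1.444, 0.385, 0.008, 0, -1.194, -0.259], TCP at [235.155, 579.052, 231.312] pointing down, gripper open.
Joint ranges: [-3.14, 3.14], [-1.21, 2.06], [-1.07, 1.41], [-3.16, 2.05], [-2.99, -0.16], [-3.1, 3.1]. Speed limits (rad/s): [2.79, 2.79, 3.14, 3.14, 3.14, 3.14].

## Interface

Orientations are given as a unit quaternion [x, y, z, w].
In Python, from bench import status, get_image, job, arm gives the robot as it stands.
- The arm moves only by the tool apply_moves, never from a script. Its argument "targets" is text: rows parted by semicolons, each of 5 numbers parted by spaces: the shift along the tool's x, y, z in mm, then the turn about the tool's x in degrees, then the gripper's target within -1 to 1 (shut at 1, half-way at 0, fully open at -1). In form: dx dy dz spin hand; .... A call has 1 to 10 rows; each row is the pose to reach, as a shift and turn from the pose commanded when the call began, along the tool's axes at that moment; what a row does not reach only later rows make up. A row lasts 1/12 s, in which the tool goes at most 41.7 mm and 7.16 degrees, less where a joint would pass 70% of its speed; a pose out of reach is approached as far as the arm can. A call with a gripper value outside its range is refused whole. The fingers move at their own pace and stop on an object; the grip force is fixed at half the most. Time passes only in rows, so rows that repeat a pose let the fingers close. It gives the time, the measured TCP pose, the force and the opening at its end, in the units of the state.
- status.read_state(): the state, without advancing time (a new reading comes with each control period).
- get_image(name): name is "side" or "top" or "wrist"; returns a dict with "img" (420x560x3 uint8, red, green, blue), "mtx" (3x3 intrinsics, pixels), "k1" (the pictures are not rectified: a ray, as slopes to the right and down, at radius r is drawn at 1 + k1 r^2 times it, then the intrinsics apply), "world_from_camera" (4x4, takes a point from camera to world coordinates). Camera axes: x right, y down, z forward; pixel columns grow to the right and rows downward; lengths in mm; the calibration is good to about 2 mm. A picture is of the moment at which its call begins. There is no depth.
- job.job_done(): hands the job in, once; it reports no verdict.
The state is a dict: "clock": time; "joints": joint angles; "joint_vel": joint speeds; "joint_efforts": joint torques, N m; "position": TCP position; "ee_rot": TCP orientation; "contact_force": force on the tool from outside, world axes, zero at the start; "wrist_torque": the same for the moment, N m; "gripper_width": finger opening in mm.
Only numpy, scipy, OpenCV 4.12 (cv2) and the standard library are available. Lean on these libraries where they do the work, as an engineer would, in place of code of your own. Each camera call takes 0.05 s, during which the arm holds its last target.

## Working session

There is one attempt and no reset: what is moved stays moved. The work goes in short steps, Python scripts to look and compute and a tool call to move; the robot and the scene stay as the last step left them, time stands still between calls to the robot, and variables do not carry over. Pictures are saved under pics/ and viewed, and the job is handed in when it is done.

Besides the shell and the picture viewer there is one more tool, called after ">>>" as name(argument=value, ...) on one line, values as JSON. apply_moves: Moves the arm, as the interface text tells. Its arguments: {"type":"object","properties":{"targets":{"type":"string"}},"required":["targets"]}

```bash
ls; mkdir -p pics
python3 - <<'E'
from bench import status,get_image
import cv2
print(status.read_state())
for n in("top","side"):
    d=get_image(n);cv2.imwrite(f"pics/{n}0.png",d["img"][:,:,::-1]);print(n,d["mtx"],d["k1"],d["world_from_camera"])
E
```

```text
pics
{'clock': 0.0, 'joints': array([ 1.44357917e+00,  3.85563810e-01,  6.61812121e-03, -4.82814304e-04,
       -1.19398869e+00, -2.58589870e-01]), 'joint_vel': array([ 0.00156911, -0.00077764,  0.00045107, -0.00105459,  0.00050271,
        0.00092934]), 'joint_efforts': array([-1.04286278e-04, -3.92285943e+01,  1.88402259e+01,  4.18636411e+00,
       -4.56016656e-03,  9.88057636e-08]), 'position': array([234.96483451, 578.5231162 , 230.21658572]), 'ee_rot': array([-0.58599778, -0.39435485,  0.58723295, -0.39528257]), 'contact_force': array([0.01825072, 0.35052101, 0.78833828]), 'wrist_torque': array([ 0.05381632, -0.01793447, -0.03332431]), 'gripper_width': 85.47866210586548}
top [[446.85265324   0.         273.33240947]
 [  0.         446.85265324 218.89705135]
 [  0.           0.           1.        ]] 0.0416188504431036 [[ 2.26866663e-03 -9.94897348e-01  1.00866840e-01  4.79739763e+02]
 [-9.99901293e-01 -8.58283783e-04  1.40238204e-02  3.68189022e+01]
 [-1.38656893e-02 -1.00888699e-01 -9.94801092e-01  9.35546032e+02]
 [ 0.00000000e+00  0.00000000e+00  0.00000000e+00  1.00000000e+00]]
side [[419.31378696   0.         282.80830003]
 [  0.         419.31378696 208.18133439]
 [  0.           0.           1.        ]] -0.10380053926159036 [[-9.96211767e-01 -5.06802744e-02  7.06655927e-02  5.06708329e+02]
 [-8.61463418e-02  4.64221887e-01 -8.81519624e-01  6.59190801e+02]
 [ 1.18711416e-02 -8.84267804e-01 -4.66829226e-01  4.19897485e+02]
 [ 0.00000000e+00  0.00000000e+00  0.00000000e+00  1.00000000e+00]]
```

View pics/top0.png

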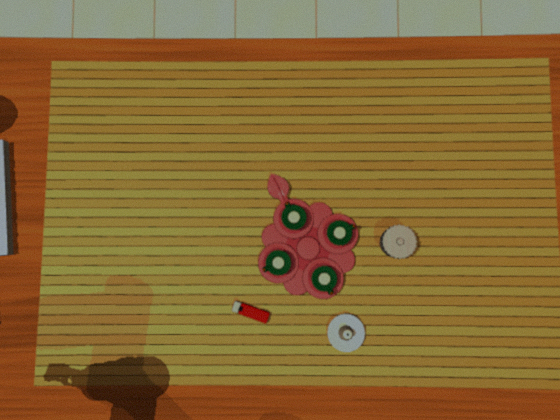

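View pics/side0.png

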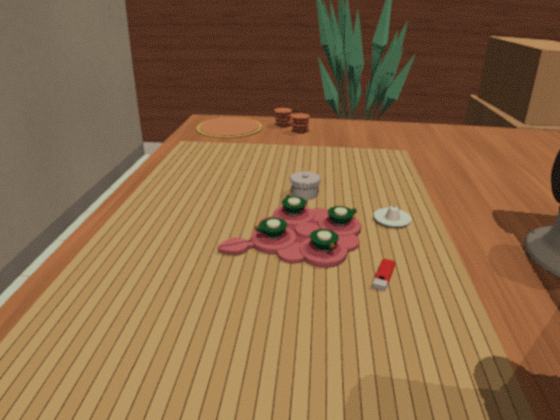

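The top view shows the leaf at (278,188). Going clockwise from it, the caps are at about (294,217), (340,233), (324,279) and (278,263). The kumkum box is at (400,241), the incense stand at (346,333) and the lighter at (252,312). Next I'll measure the caps in both views.

```bash
cat > h.py <<'E'
import numpy as np,cv2
from bench import get_image,status
def ray(d,uv):
    K=d["mtx"];q=(np.array(uv)-K[:2,2])/[K[0,0],K[1,1]];p=cv2.undistortPoints(np.array([[uv]],float),K,np.array([d["k1"],0,0,0.]))[0,0]
    T=d["world_from_camera"];return T[:3,3],T[:3,:3]@np.array([*p,1])
def plane(d,uv,z):
    o,r=ray(d,uv);return o+r*(z-o[2])/r[2]
def tri(a,b):
    A=np.zeros((3,3));y=np.zeros(3)
    for o,r in(a,b):
        r=r/np.linalg.norm(r);P=np.eye(3)-np.outer(r,r);A+=P;y+=P@o
    return np.linalg.solve(A,y)
def caps(d,seeds,R=12):
    im=d["img"].astype(float);out=[]
    for s in seeds:
        m=np.zeros(im.shape[:2],np.uint8);cv2.circle(m,s,R,1,-1)
        m&=((im.min(2)>105)).astype(np.uint8)
        n,l,st,c=cv2.connectedComponentsWithStats(m)
        if n<2: out.append(((0,0),0));continue
        i=1+np.argmax(st[1:,4]);out.append((c[i],st[i].tolist()))
    return out
E
python3 - <<'E'
from h import *
t=get_image("top");s=get_image("side")
T=caps(t,[(294,217),(340,233),(324,279),(278,263)]);S=caps(s,[(273,226),(294,203),(340,212),(324,238)],11)
C=[]
for a,b in zip(T,S):
    p=tri(ray(t,a[0]),ray(s,b[0]));C.append(plane(t,a[0],47));print(a,b,p.round(1),C[-1].round(1),plane(s,b[0],47).round(1))
C=np.array(C);c=C.mean(0);print("centre",c,np.linalg.norm(C-c,axis=1),np.degrees(np.arctan2((C-c)[:,1],(C-c)[:,0])))
print("leaf",plane(t,(278,188),18),"kk",plane(t,(400,242),49),"inc",plane(t,(346,333),15),"lighter",plane(t,(252,312),15))
from scipy.spatial.transform import Rotation as Ro
st=status.read_state();print(Ro.from_quat(st["ee_rot"]).as_matrix().round(4))
E
```

```text
(array([293.38961039, 216.93506494]), [289, 212, 10, 10, 77]) (array([273.14634146, 222.52439024]), [267, 219, 13, 8, 82]) [574.9   9.3  45.5] [573.8   9.3  47. ] [575.6  11.7  47. ]
(array([339.27160494, 232.44444444]), [335, 228, 10, 10, 81]) (array([293.59649123, 200.40350877]), [288, 198, 12, 6, 57]) [543.9 -81.9  46. ] [542.9 -81.7  47. ] [544.8 -80.1  47. ]
(array([323.88095238, 278.5       ]), [319, 274, 11, 10, 84]) (array([340.35820896, 210.29850746]), [335, 207, 12, 8, 67]) [452.9 -50.5  45.8] [452.1 -50.3  47. ] [453.8 -48.2  47. ]
(array([277.80952381, 262.5952381 ]), [273, 258, 11, 10, 84]) (array([324.125     , 234.45454545]), [318, 231, 13, 8, 88]) [483.8  40.3  45.2] [483.   40.3  47. ] [484.7  43.2  47. ]
centre [512.93906332 -20.62980524  47.        ] [67.81608801 68.05246677 67.70728741 67.89904871] [  26.16033293  -63.88655184 -153.96949219  116.20529895]
leaf [637.3128144   40.20020184  18.        ] kk [ 524.11135881 -200.28052767   49.        ] inc [343.05677717 -96.5638808   15.        ] lighter [383.48947624  92.57975559  15.        ]
[[-4.000e-04  9.265e-01 -3.764e-01]
 [-1.200e-03 -3.764e-01 -9.265e-01]
 [-1.000e+00  1.000e-04  1.300e-03]]
```

The measurements agree with the given sizes: the caps are 67.9 mm from the centre and square, at about 46 mm height, with the leaf at 26°. I'll shut the fingers and travel high to diya1.

>>> apply_moves(targets="0 13 10 0 1;0 40 30 0 1;0 66 50 0 1;0 93 70 0 1;0 120 90 0 1;0 146 110 0 1;0 173 130 0 1;0 200 150 0 1;0 227 170 0 1;0 240 180 0 1")

```text
clock: 1.03
position: [390.6, 319.1, 231.3]
ee_rot: [-0.587, -0.394, 0.587, -0.394]
contact_force: [-0.8, 0.3, -0.4]
gripper_width: -0.3
```

>>> apply_moves(targets="0 27 21 0 1;0 54 42 0 1;0 85 64 0 1;0 115 86 0 1;0 145 108 0 1;0 175 131 0 1;0 205 154 0 1;0 235 178 0 1;0 265 200 0 1;0 280 212 0 1")

```text
clock: 1.87
position: [570.7, 17.1, 230.9]
ee_rot: [-0.587, -0.394, 0.587, -0.394]
contact_force: [0.0, 0.4, -0.2]
gripper_width: -0.3
```

```bash
cat > g.py <<'E'
import sys
from h import *
from scipy.spatial.transform import Rotation as Ro
D=np.array([[574.5,9.9,46],[543.4,-81.3,46],[452.7,-49.9,46],[483.5,41.0,46]])
s=status.read_state();R=Ro.from_quat(s["ee_rot"]).as_matrix()
print(s["clock"],s["position"].round(2),s["contact_force"].round(2),s["gripper_width"].round(1))
i=int(sys.argv[1])-1
print("tool shift to cap top",(R.T@(D[i]-s["position"])).round(1))
E
python3 g.py 1
```

```text
Traceback (most recent call last):
  File "g.py", line 6, in <module>
    print(s["clock"],s["position"].round(2),s["contact_force"].round(2),s["gripper_width"].round(1))
                                                                        ^^^^^^^^^^^^^^^^^^^^^^^^
AttributeError: 'float' object has no attribute 'round'
```

```bash
sed -i 's/s\["gripper_width"\].round(1)/s["gripper_width"]/' g.py; python3 g.py 1;python3 g.py 1; python3 g.py 2
```

```text
1.8667 [570.74  17.09 230.91] [ 0.05  0.41 -0.23] -0.31788119209121984
tool shift to cap top [184.9   6.2   5.1]
1.8667 [570.74  17.09 230.91] [ 0.05  0.41 -0.23] -0.31788119209121984
tool shift to cap top [184.9   6.2   5.1]
1.8667 [570.74  17.09 230.91] [ 0.05  0.41 -0.23] -0.31788119209121984
tool shift to cap top [185.   12.  101.3]
```

>>> apply_moves(targets="30 7 6 0 1;60 7 6 0 1;90 7 6 0 1;120 7 6 0 1;140 7 6 0 1;150 7 6 0 1;160 7 6 0 1;160 7 6 0 1")

```text
clock: 2.53
position: [573.0, 11.9, 69.9]
ee_rot: [-0.586, -0.395, 0.587, -0.395]
contact_force: [-0.3, -0.2, 0.2]
gripper_width: 0.2
```

```bash
python3 g.py 1
python3 - <<'E'
from h import *
for n in("side","top","wrist"):
    d=get_image(n);im=d["img"][:,:,::-1]
    if n=="side": im=cv2.resize(im[130:300,200:430],None,fx=3,fy=3)
    cv2.imwrite(f"pics/{n}1.png",im)
E
python3 g.py 1
```

```text
2.5333 [572.97  11.9   69.87] [-0.35 -0.23  0.2 ] 0.1771193694908234
tool shift to cap top [23.9  2.2  1.2]
2.6833 [574.73  12.28  72.66] [0.35 1.09 0.96] -0.17494528015548536
tool shift to cap top [26.7  0.6  2.3]
```

View pics/side1.png

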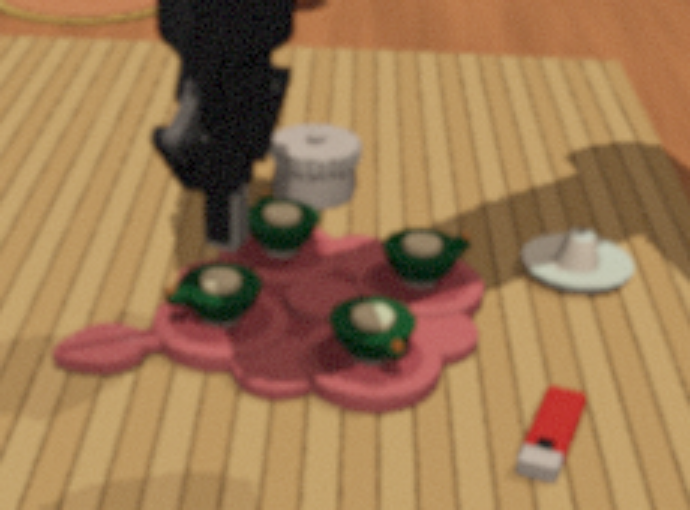

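View pics/wrist1.png

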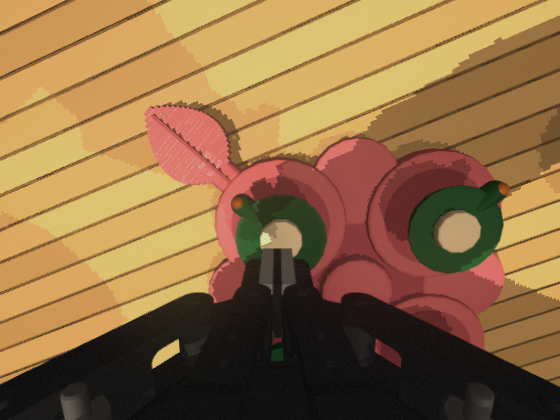

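The fingertips are shut above diya1. They show at about (274,213) in the full side frame, and the cap is at (283,238) in the wrist view. I'll cross-check the lateral position.

```bash
python3 - <<'E'
from h import *
s=get_image("side");w=get_image("wrist")
print(plane(s,(274,211.5),71.5))
def proj(d,p):
    M=np.linalg.inv(d["world_from_camera"]);q=M[:3,:3]@np.array(p)+M[:3,3]
    return cv2.projectPoints(q.reshape(1,3),np.zeros(3),np.zeros(3),d["mtx"],np.array([d["k1"],0,0,0.]))[0].ravel().round(1)
print(proj(w,(574.5,9.9,46)),proj(w,(543.4,-81.3,46)),"tip",proj(w,(573.6,11.8,71.3)))
print(proj(w,status.read_state()["position"]))
E
python3 g.py 1
```

```text
[573.72525359  15.39608854  71.5       ]
[284.  245.6] [461.2 236.4] tip [282.  268.1]
[280.3 268. ]
2.7833 [574.63  12.29  72.8 ] [-0.24  0.06  0.01] 0.24406954504469558
tool shift to cap top [26.8  0.7  2.3]
```

>>> apply_moves(targets="6 1 2 0 1;12 1 2 0 1;18 1 2 0 1;21 1 2 0 1;23 1 2 0 1;24 1 2 0 1;25 1 2 0 1;26 1 2 0 1;26 1 2 0 1")

```text
clock: 3.53
position: [573.9, 9.8, 45.4]
ee_rot: [0.587, 0.395, -0.586, 0.395]
contact_force: [0.3, 0.3, -0.2]
gripper_width: 0.0
```

>>> apply_moves(targets="0.5 0 0 0 1;1 0 0 0 1;1.5 0 0 0 1;2 0 0 0 1;2 0 0 0 1")

```text
clock: 3.95
position: [574.1, 9.9, 43.5]
ee_rot: [0.587, 0.395, -0.586, 0.395]
contact_force: [-0.2, -0.4, 3.0]
gripper_width: -0.4
```

Contact came at about z = 45, where expected. I'll press on.

>>> apply_moves(targets="1 0 0 0 1;2 0 0 0 1;3 0 0 0 1;4 0 0 0 1;5 0 0 0 1;5 0 0 0 1")

```text
clock: 4.45
position: [574.1, 9.9, 38.3]
ee_rot: [0.587, 0.395, -0.586, 0.395]
contact_force: [-0.6, -0.5, 1.8]
gripper_width: -0.4
```

>>> apply_moves(targets="1 0 0 0 1;2 0 0 0 1;3 0 0 0 1;3 0 0 0 1;3 0 0 0 1")

```text
clock: 4.87
position: [574.1, 9.8, 35.3]
ee_rot: [0.587, 0.395, -0.586, 0.395]
contact_force: [0.1, 0.2, 4.1]
gripper_width: 0.5
```

About 10 mm down with 4 N. Now I'll lift off and move over diya2 (y +5.5, z +96).

>>> apply_moves(targets="-3 0 0 0 1;-10 0 0 0 1;-20 0 0 0 1;-35 0 0 0 1;-40 1 16 0 1;-40 3 40 0 1;-40 4 65 0 1;-40 5 85 0 1;-40 5.5 96 0 1;-40 5.5 96 0 1")

```text
clock: 5.7
position: [541.4, -83.3, 75.6]
ee_rot: [-0.587, -0.394, 0.587, -0.394]
contact_force: [-0.6, 0.1, 0.4]
gripper_width: 0.2
```

```bash
python3 g.py 2
python3 - <<'E'
from h import *
d=get_image("side");im=d["img"][:,:,::-1]
cv2.imwrite("pics/side2.png",cv2.resize(im[130:300,200:430],None,fx=3,fy=3))
b=caps(d,[(273,226),(340,212),(324,238)],11)
print(b)
E
```

```text
5.7 [541.41 -83.34  75.55] [-0.56  0.09  0.43] 0.24775485596159294
tool shift to cap top [29.6  1.1 -2.6]
[(array([273.05617978, 225.94382022]), [267, 222, 13, 9, 89]), (array([340.45205479, 210.45205479]), [335, 207, 12, 8, 73]), (array([324.08333333, 234.67708333]), [318, 231, 13, 9, 96])]
```

View pics/side2.png

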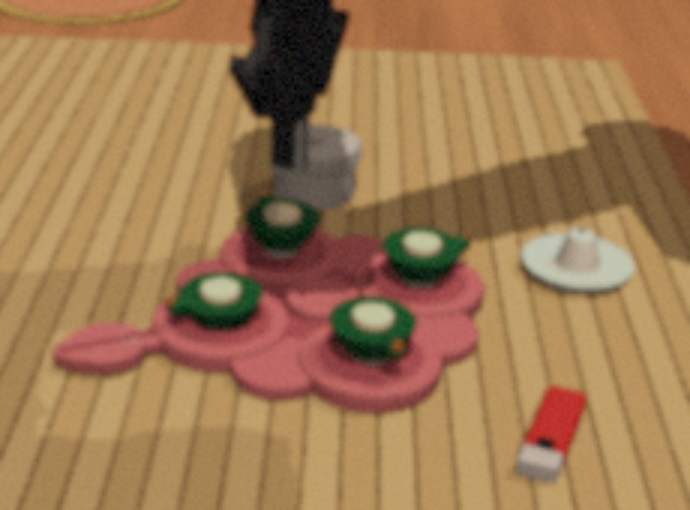

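Diya1 now sits 3.4 px (about 8 mm) lower and the other caps haven't moved, so the tray stayed put. The tips are above diya2.

```bash
python3 g.py 2
```

```text
5.75 [542.25 -82.35  75.57] [ 1.04 -0.13 -0.81] -0.2750333970752311
tool shift to cap top [29.6  0.7 -1.4]
```

>>> apply_moves(targets="6 0 0 0 1;12 0 0 0 1;18 0 0 0 1;23 0 0 0 1;26 0 0 0 1;28 0 0 0 1;29 0 0 0 1;29 0 0 0 1;29 0 0 0 1")

```text
clock: 6.5
position: [543.1, -81.2, 46.4]
ee_rot: [0.587, 0.395, -0.586, 0.395]
contact_force: [-0.2, -0.1, 0.4]
gripper_width: 0.1
```

```bash
python3 g.py 2
```

```text
6.5 [543.06 -81.23  46.42] [-0.15 -0.08  0.36] 0.0795990932386273
tool shift to cap top [ 0.4  0.3 -0.1]
```

>>> apply_moves(targets="1 0 0 0 1;2 0 0 0 1;3 0 0 0 1;3 0 0 0 1")

```text
clock: 6.83
position: [543.2, -81.3, 43.6]
ee_rot: [0.587, 0.395, -0.586, 0.395]
contact_force: [0.2, -0.1, 2.4]
gripper_width: -0.3
```

>>> apply_moves(targets="1 0 0 0 1;2 0 0 0 1;3 0 0 0 1;4 0 0 0 1;5 0 0 0 1;5 0 0 0 1")

```text
clock: 7.33
position: [543.2, -81.2, 38.3]
ee_rot: [0.587, 0.395, -0.586, 0.395]
contact_force: [0.6, -0.1, 3.5]
gripper_width: 0.2
```

>>> apply_moves(targets="1 0 0 0 1;2 0 0 0 1;3 0 0 0 1;3 0 0 0 1;3 0 0 0 1")

```text
clock: 7.75
position: [543.2, -81.3, 35.4]
ee_rot: [0.587, 0.395, -0.586, 0.395]
contact_force: [1.3, -0.9, 3.4]
gripper_width: -0.0
```

Diya2 is pressed. Next is diya3 (y −96, z +5).

>>> apply_moves(targets="-3 0 0 0 1;-10 0 0 0 1;-20 0 0 0 1;-35 0 0 0 1;-40 -16 1 0 1;-40 -40 2 0 1;-40 -65 3 0 1;-40 -85 4 0 1;-40 -96 5 0 1;-40 -96 5 0 1")

```text
clock: 8.58
position: [449.0, -49.6, 75.8]
ee_rot: [-0.586, -0.395, 0.587, -0.395]
contact_force: [-0.5, 0.5, 0.3]
gripper_width: 0.1
```

```bash
python3 - <<'E'
from h import *
d=get_image("side");im=d["img"][:,:,::-1]
cv2.imwrite("pics/side3.png",cv2.resize(im[130:300,200:430],None,fx=3,fy=3))
print(caps(d,[(273,226),(294,203),(324,238)],11))
E
python3 g.py 3
```

```text
[(array([272.94936709, 226.16455696]), [267, 223, 13, 8, 79]), (array([293.56716418, 203.85074627]), [288, 201, 12, 7, 67]), (array([324.01041667, 234.69791667]), [318, 231, 13, 9, 96])]
8.6333 [451.14 -49.63  76.01] [ 0.78  0.4  -0.12] -0.2560353075668794
tool shift to cap top [30.   1.5 -0.3]
```

View pics/side3.png

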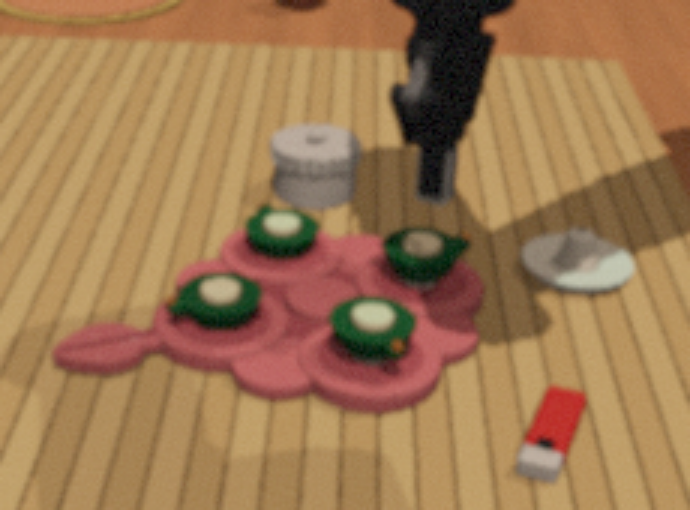

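Diya1 and diya2 are both down (caps about 3.5 px lower) and diya4 hasn't moved. The tips are above diya3.

>>> apply_moves(targets="6 0 0 0 1;12 0 0 0 1;18 0 0 0 1;23 0 0 0 1;26 0 0 0 1;28 0 0 0 1;29 0 0 0 1;29 0 0 0 1;29 0 0 0 1")

```text
clock: 9.38
position: [452.2, -49.7, 46.3]
ee_rot: [0.587, 0.395, -0.586, 0.395]
contact_force: [-0.3, 1.3, -0.1]
gripper_width: 0.1
```

>>> apply_moves(targets="1 0 0 0 1;2 0 0 0 1;3 0 0 0 1;3 0 0 0 1")

```text
clock: 9.72
position: [452.3, -49.7, 43.5]
ee_rot: [0.587, 0.395, -0.586, 0.395]
contact_force: [-0.6, -0.2, 1.7]
gripper_width: -0.3
```

>>> apply_moves(targets="1 0 0 0 1;2 0 0 0 1;3 0 0 0 1;4 0 0 0 1;5 0 0 0 1;5 0 0 0 1")

```text
clock: 10.22
position: [452.3, -49.7, 38.3]
ee_rot: [0.587, 0.395, -0.586, 0.395]
contact_force: [1.0, 0.3, 2.8]
gripper_width: -0.4
```

>>> apply_moves(targets="1 0 0 0 1;2 0 0 0 1;3 0 0 0 1;3 0 0 0 1;3 0 0 0 1")

```text
clock: 10.63
position: [452.3, -49.7, 35.3]
ee_rot: [0.587, 0.395, -0.586, 0.395]
contact_force: [1.1, 0.3, 2.6]
gripper_width: 0.5
```

>>> apply_moves(targets="-3 0 0 0 1;-10 0 0 0 1;-20 0 0 0 1;-35 0 0 0 1;-40 -1 -16 0 1;-40 -3 -40 0 1;-40 -4 -65 0 1;-40 -5 -85 0 1;-40 -5.5 -96 0 1;-40 -5.5 -96 0 1")

```text
clock: 11.47
position: [483.4, 42.7, 75.4]
ee_rot: [-0.586, -0.396, 0.586, -0.396]
contact_force: [-0.7, 0.9, 0.0]
gripper_width: -0.0
```

```bash
python3 - <<'E'
from h import *
d=get_image("side");im=d["img"][:,:,::-1]
cv2.imwrite("pics/side4.png",cv2.resize(im[130:300,200:430],None,fx=3,fy=3))
print(caps(d,[(273,226),(294,203),(340,213),(324,238)],11))
E
python3 g.py 4
```

```text
[(array([273.15384615, 225.95604396]), [267, 222, 13, 9, 91]), (array([293.64705882, 203.86764706]), [288, 201, 12, 7, 68]), (array([347.46666667, 207.06666667]), [346, 204, 5, 6, 15]), (array([324.59493671, 235.43037975]), [318, 232, 13, 8, 79])]
11.5167 [482.54  41.65  75.16] [-0.15 -0.34 -0.16] 0.1744515026620784
tool shift to cap top [29.2  1.2  0.2]
```

View pics/side4.png

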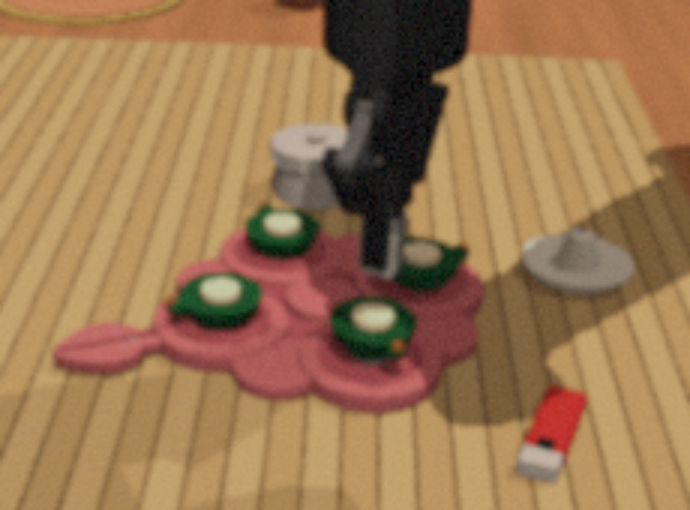

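Diya3's cap has dropped from crop row 242 to 252, about 8 mm, so it is down. Diya4 is next.

>>> apply_moves(targets="6 0 0 0 1;12 0 0 0 1;18 0 0 0 1;23 0 0 0 1;26 0 0 0 1;28 0 0 0 1;29 0 0 0 1;29 0 0 0 1;29 0 0 0 1")

```text
clock: 12.27
position: [483.2, 41.3, 46.4]
ee_rot: [0.587, 0.395, -0.586, 0.395]
contact_force: [-0.6, -0.4, 0.8]
gripper_width: 0.1
```

>>> apply_moves(targets="1 0 0 0 1;2 0 0 0 1;3 0 0 0 1;3 0 0 0 1")

```text
clock: 12.6
position: [483.4, 41.4, 43.5]
ee_rot: [0.587, 0.395, -0.586, 0.395]
contact_force: [0.7, 0.4, 1.0]
gripper_width: 0.4
```

>>> apply_moves(targets="1 0 0 0 1;2 0 0 0 1;3 0 0 0 1;4 0 0 0 1;5 0 0 0 1;5 0 0 0 1")

```text
clock: 13.1
position: [483.4, 41.4, 38.3]
ee_rot: [0.587, 0.395, -0.586, 0.395]
contact_force: [0.5, -0.5, 2.5]
gripper_width: 0.1
```

>>> apply_moves(targets="1 0 0 0 1;2 0 0 0 1;3 0 0 0 1;3 0 0 0 1;3 0 0 0 1")

```text
clock: 13.52
position: [483.3, 41.4, 35.3]
ee_rot: [0.587, 0.395, -0.586, 0.395]
contact_force: [1.3, 0.5, 2.8]
gripper_width: 0.3
```

>>> apply_moves(targets="-3 0 0 0 1;-10 0 0 0 1;-20 0 0 0 1;-40 0 0 0 1;-65 0 0 0 1;-95 0 0 0 1;-125 0 0 0 1;-150 0 0 0 1;-160 0 0 0 1;-160 0 0 0 1")

```text
clock: 14.35
position: [483.8, 41.5, 198.2]
ee_rot: [0.588, 0.394, -0.585, 0.395]
contact_force: [1.1, 0.4, -0.5]
gripper_width: 0.1
```

>>> apply_moves(targets="0 0 -20 0 1;0 0 -50 0 1;0 0 -80 0 1;0 0 -110 0 1;0 0 -140 0 1;0 0 -170 0 1;0 0 -190 0 1;0 0 -200 0 1;0 0 -200 0 1;0 0 -200 0 1")

```text
clock: 15.18
position: [557.2, 225.8, 193.9]
ee_rot: [-0.585, -0.395, 0.588, -0.395]
contact_force: [0.3, -1.0, -1.2]
gripper_width: -0.3
```

Run:
```python
from h import *
d=get_image("side");im=d["img"][:,:,::-1]
cv2.imwrite("pics/side5.png",im);t=get_image("top");cv2.imwrite("pics/top5.png",t["img"][:,:,::-1])
S=caps(d,[(273,226),(294,204),(340,214),(324,238)],11);T=caps(t,[(294,217),(340,233),(324,279),(278,263)])
for a,b in zip(T,S):print(a,b,tri(ray(t,a[0]),ray(d,b[0])).round(1))
```

```text
((0, 0), 0) (array([275.16666667, 225.33333333]), [274, 224, 3, 4, 6]) [664.4 400.8 349.5]
(array([338.6741573 , 232.52808989]), [334, 228, 11, 10, 89]) (array([293.57971014, 203.89855072]), [288, 201, 12, 7, 69]) [544.  -81.7  38.4]
(array([323.59574468, 278.38297872]), [319, 273, 11, 12, 94]) (array([340.1375, 213.625 ]), [334, 210, 13, 8, 80]) [452.8 -50.7  38.5]
(array([278.01176471, 262.65882353]), [273, 258, 11, 10, 85]) (array([324.2688172 , 237.72043011]), [318, 234, 13, 9, 93]) [483.4  39.9  38.4]
```

View pics/side5.png

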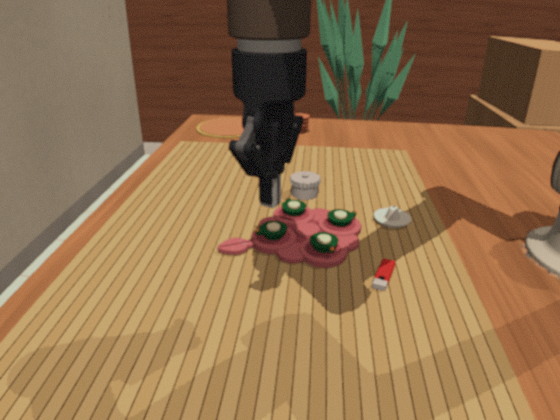

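View pics/top5.png

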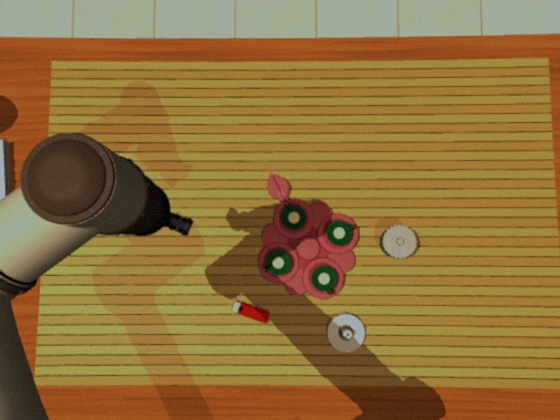

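Diyas 2–4 are at 38.4 mm, 7.5 mm down. Diya1 is in the arm's shadow, so I'll recheck it with a lower threshold before handing in.

```bash
sed -i 's/>105/>75/' h.py
python3 - <<'E'
from h import *
d=get_image("side");t=get_image("top")
S=caps(d,[(273,228)],9);T=caps(t,[(294,217)],9)
print(S,T,tri(ray(t,T[0][0]),ray(d,S[0][0])).round(1))
from bench import job
print(status.read_state()["contact_force"])
if T[0][1]!=0 and tri(ray(t,T[0][0]),ray(d,S[0][0]))[2]<41: print(job.job_done())
E
```

```text
[(array([273.03614458, 226.26506024]), [267, 223, 13, 8, 83])] [(array([294.04347826, 218.47826087]), [291, 216, 7, 6, 23])] [574.    7.7  36.8]
[ 0.56459311 -0.3737427   0.16263693]
the job is handed in; nothing more can be done
None
```

I pressed all four diyas one at a time with the closed fingertips, starting next to the leaf handle and going clockwise. Each went about 10 mm down, and the force readings at the stops between moves stayed at about 4 N or below. I then moved the arm clear, and the job is handed in at about 15 s of the 54 s allowed.

- **Diyas 2, 3 and 4:** their cap tops measured about 38.4 mm high, down from about 45.5 mm. That is roughly 7.5 mm down, above the 4 mm needed.
- **Diya 1:** it measured 36.8 mm, but the top view showed only part of its cap because it was in the arm's shadow. The side view, taken in the same position each time, showed it about 3.5 px (about 8 mm) lower, the same as the others.
- **Tray and other objects:** caps 2–4 stayed within about 1 mm sideways. By eye, the kumkum box, incense stand and lighter were where they started.

No check failed, and only the shaded top-view measurement of diya 1 was weak.

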